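# Stop the shaker and hold up the tube rack for inspection

### The job

Press the red stop button on the lab shaker fully down and let it spring back up; then take the green tube rack by its white-topped handle and lift it until its underside is at least 10 cm above the shaker's platform, keeping it level so that all four tubes stay in it. Hold it there level and steady for two seconds and finish while still holding it: do not put it down. Leave the jar, the bottle and the red dish where they stand.

Things in the scene. Friction and masses are not known exactly. Their poses are not given: they have to be found in the camera images.
- shaker: low white bench shaker, 270 (x) x 250 (y) x 85 mm high, fixed to the bench; origin at the centre of its underside, on the bench; its x axis points from its front edge (button and display) to its back. Its tray is a black rubber mat, 150 (x) x 225 (y) mm, with an aluminium lip 5 mm thick that stands 8 mm above the mat; does not move
- platform (a point): centre of the tray's rubber mat, on its upper face, 88 mm above the bench, 50 mm behind the shaker's origin; axes as the shaker's, z up
- stop_top (a point): centre of the upper face of the red stop button (28 mm across, in a yellow collar 44 mm across and 12 mm high), on the front strip of the shaker's top, 107 mm above the bench when up; it is pressed straight down
- stop (a joint): travel of the stop button in m: 0 = up, 0.006 = fully down; a spring returns it; it starts to move at 1.5 N and is fully down at 5 N
- rack: green tube rack, 70 (x) x 160 (y) x 40 mm high, 0.15 to 0.31 kg, eight square holes 17.5 mm wide, 32 mm deep; stands loose on the mat, turned up to 0.2 rad against the shaker; origin at the centre of its underside, z up. A carrying handle stands in its middle: a green web 8 (x) x 40 (y) mm, topped by a white bar 14 (x) x 46 (y) mm, 70 to 92 mm above the underside
- rack_grip (a point): centre of the handle's white grip bar, 80 mm above the rack's underside, straight above its centre; axes as the rack's. Pinch the bar from above, closing along the rack's x (14 mm)
- tube0: one of four capped tubes standing loose in the rack's holes: white, 15 mm thick, 55 mm tall with a blue cap 18 mm across, about 12 g; they stand up 23 mm out of the rack's top; origin at the centre of its foot, here at x = -19, y = -58 mm of the rack, 8 mm above the rack's underside
- tube1: one of four capped tubes standing loose in the rack's holes: white, 15 mm thick, 55 mm tall with a blue cap 18 mm across, about 12 g; they stand up 23 mm out of the rack's top; origin at the centre of its foot, here at x = 19, y = -30 mm of the rack, 8 mm above the rack's underside
- tube2: one of four capped tubes standing loose in the rack's holes: white, 15 mm thick, 55 mm tall with a blue cap 18 mm across, about 12 g; they stand up 23 mm out of the rack's top; origin at the centre of its foot, here at x = 19, y = -58 mm of the rack, 8 mm above the rack's underside
- tube3: one of four capped tubes standing loose in the rack's holes: white, 15 mm thick, 55 mm tall with a blue cap 18 mm across, about 12 g; they stand up 23 mm out of the rack's top; origin at the centre of its foot, here at x = -19, y = 30 mm of the rack, 8 mm above the rack's underside
- jar: glass jar with a metal lid, 80 mm across, 130 mm tall, beside or behind the shaker, loose; not to be moved; origin at the centre of its underside
- media: clear glass bottle with a green cap, 60 mm across, 120 mm tall, beside or behind the shaker, loose; not to be moved; origin at the centre of its underside
- dish: red bowl, 90 mm across, 35 mm tall, beside or behind the shaker, loose; not to be moved; origin at the centre of its underside

How it is judged:
By the outcome, as a careful person would: the job done as asked, in the order asked, and still so for the second after the job is handed in, while the arm keeps its last pose, push and grip.
It also fails if it takes over 48 s, if anything falls off the work surface, if the arm or the gripper's body presses on something with over 40 N, if the wrist force passes 120 N, or if a joint passes its speed limit or range.

### The arm

A 6-joint arm with a two-finger parallel gripper is mounted at the origin on the work surface. World frame = base frame: x ahead of the robot, y to its left, z up, the work surface at z = 0. Lengths are in m, angles in rad, forces in N, time in s.
With the tool pointing down it reaches from about 0.375 to 0.9 m from the base axis. Payload 3.1 kg.
Tool frame: the origin (TCP) lies between the finger pads; the fingertips stand manip.finger_overhang ahead of it and the grasp point (between the pads) lies 5 mm behind it (manip.finger_overhang is the distance from the TCP to the fingertips, in m); z points along the fingers, y is the line along which they close (so a half turn about z gives the same grasp; the last joint's range is limited). The gripper opens to 85 mm and grips with 20 to 120 N. Pads are 22 mm wide; open, the fingers measure 114 mm over their backs; the gripper's body (76 mm by 85 mm) begins 54 mm behind the grasp point. The pads swing forward as they close: fully open they stand 13 mm farther back than shut.
Start: joints at [-1.452, 0.527, 1.433, -0, 1.181, -0.178], TCP at [0.183, -0.597, 0.245] pointing down, gripper open.
Joint ranges: [-3.08, 3.08], [-0.75, 2.2], [0.22, 2.44], [-1.43, 4.57], [0, 2.65], [-2.85, 2.85]. Speed limits (rad/s): [2.79, 2.79, 3.14, 3.14, 3.14, 3.14].

### API

Orientations are given as a unit quaternion [x, y, z, w].
In Python, from station import manip gives the robot as it stands.
- The arm moves only by the tool drive_tool, never from a script. Its argument "plan" is a list of rows, each a list of 7 numbers: the shift along the tool's x, y, z in m, then the turn, a rotation vector about the tool's x, y, z in degrees, then the opening, from -1 (shut) to 1 (fully open). In form: [[x, y, z, wx, wy, wz, gripper], ...]. A call has 1 to 10 rows; each row shifts and turns the commanded pose from where the row before left it, along the tool's axes as they then stand; what a row does not reach is not made up. A row lasts 1/10 s, in which the tool goes at most 50 mm and 8.59 degrees, less where a joint would pass 70% of its speed; a pose out of reach is approached as far as the arm can. A call is refused whole if a number of a shift passes 0.05 or a number of a turn 8.59, either way. A call with a gripper value outside its range is refused whole. The fingers move at their own pace and stop on an object; "newtons" is the grip in N (left out, the last holds). Time passes only in rows, so rows that do not move let the fingers close. It gives the time, the measured TCP pose, the force, the opening and the grip force at its end, in the units of the state.
- manip.sense(): the state, without advancing time (a new reading comes with each control period).
- manip.snapshot(name): name is "scene" or "top" or "wrist"; returns a dict with "image" (384x512x3 uint8, red, green, blue), "z_map" (384x512 float32, m along the optical axis (not along the pixel's ray), 0 where there is no reading), "fov_y" (degrees; the focal length in pixels is half the picture's height over the tangent of half this angle, whatever the lens; pixels are square), "cx", "cy" (the principal point, pixels), "k1" (the pictures are not rectified: a ray, as slopes to the right and down, at radius r is drawn at 1 + k1 r^2 times it, then the intrinsics apply), "extrinsics" (4x4, takes a point from camera to world coordinates); the wrist camera has in their place "mount" (4x4, takes a point from camera to tool coordinates, whose origin is the TCP and whose axes are the flange's). Camera axes: x right, y up, looking along -z (the intrinsics and any distortion apply to the point x, -y, -z); pixel columns grow to the right and rows downward; lengths in m; the calibration is good to about 2 mm. A picture is of the moment at which its call begins: read the wrist's pose just before it.
- manip.sign_off(): hands the job in; it is judged then, once.
The state is a dict: "t": time; "q": joint angles; "qd": joint speeds; "tau": joint torques, N m; "tcp_pos": TCP position; "tool_rot": TCP orientation; "force": force on the tool from outside, world axes, zero at the start; "ft_torque": the same for the moment, N m; "finger_gap": opening from 0.0 (shut) to 1.0 (fully open); "gripper_force": force on a finger pad.
Only numpy, scipy, OpenCV 4.12 (cv2) and the standard library are available. Lean on these libraries where they do the work, as an engineer would, in place of code of your own. Each camera call takes 0.05 s, during which the arm holds its last target. There are 200 camera calls.

## Working session

There is one attempt and no reset: what is moved stays moved. The work goes in short steps, Python scripts to look and compute and a tool call to move; the robot and the scene stay as the last step left them, time stands still between calls to the robot, and variables do not carry over. Pictures are saved under pics/ and viewed, at most 10 in all, crops included, and the job is handed in when it is done.

Besides the shell and the picture viewer there is one more tool, called after "Request:" by a JSON object that holds its "fn" and its "kwargs". drive_tool: Moves the arm, as the interface text tells. Its arguments: {"type":"object","properties":{"plan":{"type":"array"},"newtons":{"type":"number"}},"required":["plan"]}

```bash
mkdir -p pics; cat > h.py <<'E'
import numpy as np, cv2
from station import manip
from scipy.spatial.transform import Rotation as R
def cam(s, pose=None):
    H,W=s["image"].shape[:2]; f=H/2/np.tan(np.radians(s["fov_y"])/2)
    E=np.array(s["extrinsics"]) if "extrinsics" in s else pose@np.array(s["mount"])
    return f,E
def rays(s,uv,pose=None):
    f,E=cam(s,pose); uv=np.asarray(uv,float).reshape(-1,2)
    d=(uv-[s["cx"],s["cy"]])/f; u=d.copy()
    for _ in range(20): u=d/(1+s["k1"]*(u**2).sum(1,keepdims=True))
    v=np.c_[u[:,0],-u[:,1],-np.ones(len(u))]
    return E[:3,3], v@E[:3,:3].T
def plane(s,uv,z,pose=None):
    o,d=rays(s,uv,pose); return o+d*((z-o[2])/d[:,2])[:,None]
def cloud(s,uv,pose=None):
    o,d=rays(s,uv,pose); uv=np.asarray(uv).astype(int)
    return o+d*s["z_map"][uv[:,1],uv[:,0]][:,None]
def tpose(st):
    T=np.eye(4);T[:3,:3]=R.from_quat(st["tool_rot"]).as_matrix();T[:3,3]=st["tcp_pos"];return T
E
python3 - <<'E'
from h import *
st=manip.sense(); print(st, manip.finger_overhang)
ims=[]
for n in("scene","top"):
    s=manip.snapshot(n); np.save(n+".npy",s,allow_pickle=True)
    print(n,s["fov_y"],s["cx"],s["cy"],s["k1"],np.round(s["extrinsics"],3).tolist())
    cv2.imwrite(f"pics/{n}0.png",s["image"][...,::-1])
E
```

```text
{'t': 0.0, 'q': array([-1.45148529e+00,  5.28471870e-01,  1.43390735e+00,  9.18033787e-06,
        1.18140016e+00, -1.78482547e-01]), 'qd': array([-0.00111166,  0.00090262, -0.00054756, -0.00084001, -0.00083144,
       -0.00095516]), 'tau': array([-1.09481059e-04, -4.42348802e+01, -1.78025043e+01, -4.19176467e-04,
        8.49606644e-03, -1.25329242e-05]), 'tcp_pos': array([ 0.1833399 , -0.59678401,  0.24432848]), 'tool_rot': array([ 9.88935006e-01,  1.48345404e-01,  3.65860403e-05, -1.09275936e-03]), 'force': array([ 0.38177969,  0.34679072, -1.70838782]), 'ft_torque': array([-0.00671216, -0.04837881,  0.02013158]), 'gripper_force': 0.0, 'finger_gap': 1.0062735984701798} 0.014
scene 51.48720231748715 253.1723218076011 193.11065511325654 -0.0908628150936839 [[-0.499, -0.616, 0.609, 1.172], [0.866, -0.361, 0.345, 0.368], [0.007, 0.7, 0.714, 0.78], [0.0, 0.0, 0.0, 1.0]]
top 42.069270644368785 254.15054762852316 193.30769612093033 0.026083461542359042 [[0.018, 0.996, -0.092, 0.503], [-1.0, 0.018, -0.005, 0.061], [-0.004, 0.092, 0.996, 1.496], [0.0, 0.0, 0.0, 1.0]]
```

View pics/scene0.png

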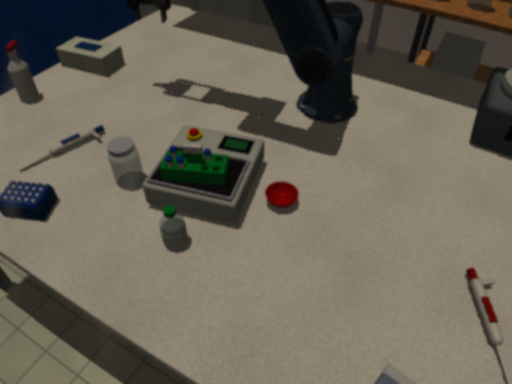

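View pics/top0.png

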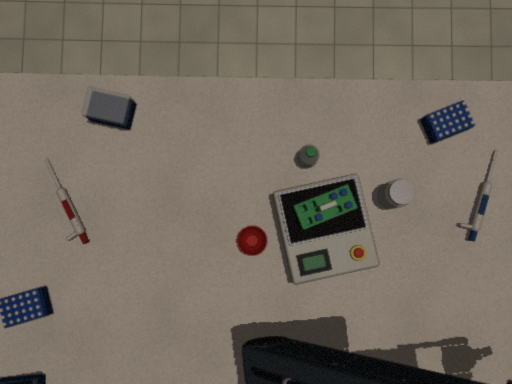

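The scene view shows the shaker around (205,170), with the red button at (195,133) and the green rack at (195,165). In the top view the button is at (358,253), the white handle bar at about (327,204), the jar at (399,193), the bottle at (308,156) and the dish at (252,240).

```bash
python3 - <<'E'
from h import *
S={n:np.load(n+".npy",allow_pickle=True).item() for n in("scene","top")}
win={"top":dict(btn=(345,240,372,266),rack=(285,180,365,232)),"scene":dict(btn=(185,125,206,143),rack=(155,140,235,192))}
def mask(s,w,fn):
    m=np.zeros(s["image"].shape[:2],np.uint8);x0,y0,x1,y1=w
    hsv=cv2.cvtColor(s["image"],cv2.COLOR_RGB2HSV).astype(int)
    m[y0:y1,x0:x1]=fn(hsv)[y0:y1,x0:x1]*255; return m
red=lambda h:((h[...,0]<8)|(h[...,0]>172))&(h[...,1]>150)&(h[...,2]>70)
green=lambda h:(h[...,0]>45)&(h[...,0]<80)&(h[...,1]>120)&(h[...,2]>50)
white=lambda h:(h[...,1]<70)&(h[...,2]>110)
L=[]
for n,s in S.items():
    m=mask(s,win[n]["btn"],red); c=np.argwhere(m)[:,::-1].mean(0); L.append(rays(s,c)); print(n,"btn",c,(m>0).sum(),plane(s,c,.107))
(o1,d1),(o2,d2)=L; a,b=np.linalg.lstsq(np.c_[d1[0],-d2[0]],o2-o1,rcond=None)[0]; print("tri",o1+a*d1[0],o2+b*d2[0])
L=[]
for n,s in S.items():
    m=mask(s,win[n]["rack"],green); g=m.copy()
    pts=cv2.convexHull(np.argwhere(m)[:,::-1].astype(np.int32))
    hull=np.zeros_like(m); cv2.fillConvexPoly(hull,pts,255); 
    wm=mask(s,win[n]["rack"],white)
    if n=="top": wm&=hull
    k,lab,stt,cen=cv2.connectedComponentsWithStats(wm)
    for i in range(1,k):
        if stt[i,4]>8:
            uv=np.argwhere(lab==i)[:,::-1]; p=plane(s,uv,.180)[:,:2].astype(np.float32)
            print(n,"white",cen[i],stt[i],plane(s,cen[i],.180).round(4),cv2.minAreaRect(p))
    if n=="top":
        p=plane(s,np.argwhere(m)[:,::-1],.128)[:,:2].astype(np.float32); print("rackrect",cv2.minAreaRect(p))
        c=plane(s,np.argwhere(hull)[:,::-1],.128)[:,:2].mean(0);print(c)
t=S["top"]["image"][170:285,265:420];cv2.imwrite("pics/c.png",cv2.resize(t,None,fx=5,fy=5,interpolation=cv2.INTER_CUBIC)[...,::-1])
s=S["top"];uv=np.argwhere(mask(s,(300,240,420,270),lambda h:h[...,2]>-1))[:,::-1]
for u in[(358,253),(326,204),(300,235),(340,240),(399,193),(308,152),(252,240)]: print(u,cloud(s,[u]).round(3))
E
```

```text
scene btn [193.44444444 130.86111111] 36 [[ 0.47094841 -0.22412587  0.107     ]]
top btn [358.31147541 252.55737705] 61 [[ 0.47233911 -0.22184812  0.107     ]]
tri [ 0.47298824 -0.22240335  0.10895659] [ 0.47237904 -0.22148517  0.10878336]
scene white [181.38680927 146.20855615] [155 140  73  27 561] [[ 0.6111 -0.1488  0.18  ]] ((0.6038041710853577, -0.13531669974327087), (0.09604175388813019, 0.16902287304401398), 47.22787094116211)
scene white [231.72727273 153.63636364] [229 153   6   3  11] [[ 0.5738 -0.0299  0.18  ]] ((0.5735653638839722, -0.029948454350233078), (0.005868555977940559, 0.013728795573115349), 9.372869491577148)
top white [328.25714286 205.11428571] [321 201  16   9  70] [[ 0.5967 -0.1282  0.18  ]] ((0.5964372754096985, -0.12798041105270386), (0.011230646632611752, 0.0427565835416317), 22.799461364746094)
rackrect ((0.5969600081443787, -0.1270613819360733), (0.07104213535785675, 0.16183942556381226), 22.760112762451172)
[ 0.59680853 -0.12711947]
(358, 253) [[ 0.471 -0.221  0.106]]
(326, 204) [[ 0.6   -0.123  0.177]]
(300, 235) [[ 0.518 -0.062  0.091]]
(340, 240) [[ 0.506 -0.175  0.088]]
(399, 193) [[ 0.637 -0.329  0.129]]
(308, 152) [[ 0.748 -0.08   0.121]]
(252, 240) [[0.501 0.073 0.011]]
```

View pics/c.png

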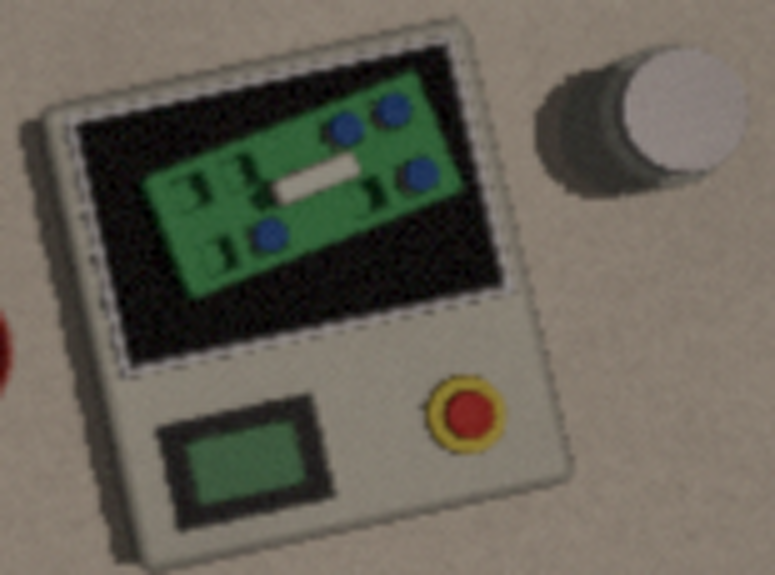

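The crop shows the rack's handle bar, the tubes and the button clearly. Measured positions:
- **Button:** about (0.4725, -0.222).
- **Rack grip:** about (0.597, -0.1275), with the rack yawed +22.8°.

I'll move above the button first.

Request:
{"fn": "drive_tool", "kwargs": {"plan": [[0.0386,-0.0274,0,0,0,0,-1],[0.0386,-0.0274,0,0,0,0,-1],[0.0386,-0.0274,0,0,0,0,-1],[0.0386,-0.0274,0,0,0,0,-1],[0.0386,-0.0274,0,0,0,0,-1],[0.0386,-0.0274,0,0,0,0,-1],[0.0386,-0.0274,0,0,0,0,-1],[0.0386,-0.0274,0,0,0,0,-1],[0.0386,-0.0274,0,0,0,0,-1],[0.0386,-0.0274,0,0,0,0,-1]]}}

```text
t: 1.1
tcp_pos: [0.4727, -0.2204, 0.2451]
tool_rot: [0.989, 0.148, -0.0, -0.0]
force: [0.6, -0.8, 0.3]
finger_gap: 0.002
gripper_force: 0.0
```

Request:
{"fn": "drive_tool", "kwargs": {"plan": [[0,0,0,0,0,-8.5,-1],[0,0,0,0,0,-8.5,-1],[0,0,0,0,0,-8.5,-1],[0,0,0,0,0,-8.5,-1],[0,0,0,0,0,-8.5,-1],[0,0,0,0,0,-8.5,-1],[0,0,0,0,0,-8.5,-1],[0,0,0,0,0,-8.5,-1],[0,0,0,0,0,-8.5,-1],[0,0,0,0,0,-8.5,-1]]}}

```text
t: 2.1
tcp_pos: [0.4717, -0.222, 0.2449]
tool_rot: [0.627, 0.779, 0.0, -0.001]
force: [-1.5, 0.3, 0.2]
finger_gap: -0.001
gripper_force: 0.0
```

Request:
{"fn": "drive_tool", "kwargs": {"plan": [[0,0,0,0,0,-8.5,-1],[0,0,0,0,0,-2.2,-1],[0,0,0,0,0,0,-1],[0,0,0,0,0,0,-1]]}}

```text
t: 2.5
tcp_pos: [0.4719, -0.2222, 0.2451]
tool_rot: [0.554, 0.832, 0.0, -0.0]
force: [0.3, -0.8, -0.4]
finger_gap: 0.0
gripper_force: 0.0
```

```bash
python3 - <<'E'
from h import *
st=manip.sense();T=tpose(st);s=manip.snapshot("wrist")
cv2.imwrite("pics/w0.png",s["image"][...,::-1]);np.save("w0.npy",[s,T],allow_pickle=True)
print(st["t"],T.round(4),st["force"],st["finger_gap"],st["q"])
d=T[:3,:3].T@(np.array([.4725,-.222,.107])-T[:3,3]);print("tool delta to button",d)
h=cv2.cvtColor(s["image"],cv2.COLOR_RGB2HSV).astype(int)
m=(((h[...,0]<8)|(h[...,0]>172))&(h[...,1]>150)&(h[...,2]>70)).astype(np.uint8)
k,l,q,c=cv2.connectedComponentsWithStats(m)
for i in range(1,k):
    if q[i,4]>60: print(q[i],c[i],plane(s,c[i],.107,T))
E
```

```text
Traceback (most recent call last):
ValueError: setting an array element with a sequence. The requested array has an inhomogeneous shape after 1 dimensions. The detected shape was (2,) + inhomogeneous part.
```

View pics/w0.png

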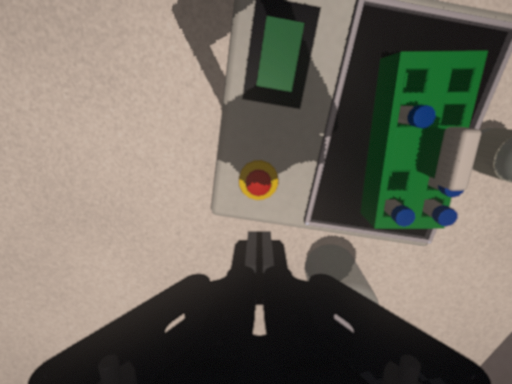

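The wrist view shows the button at (258,182), the handle bar at about (458,160), and the shut fingers ahead of the button at (260,245).

```bash
python3 - <<'E'
from h import *
st=manip.sense();T=tpose(st);s=manip.snapshot("wrist")
print(st["t"],T.round(4).tolist(),st["force"])
h=cv2.cvtColor(s["image"],cv2.COLOR_RGB2HSV).astype(int)
m=(((h[...,0]<8)|(h[...,0]>172))&(h[...,1]>150)&(h[...,2]>70)).astype(np.uint8)
k,l,q,c=cv2.connectedComponentsWithStats(m)
for i in range(1,k):
    if q[i,4]>60:
        p=plane(s,c[i],.107,T)[0];print(q[i],c[i],p,"tool delta",T[:3,:3].T@(p-T[:3,3]))
p=np.array([.4725,-.222,.107]);print(T[:3,:3].T@(p-T[:3,3]))
m=np.zeros(h.shape[:2],np.uint8);m[115:205,425:495]=((h[...,1]<60)&(h[...,2]>120))[115:205,425:495]
k,l,q,c=cv2.connectedComponentsWithStats(m)
for i in range(1,k):
    if q[i,4]>60:
        uv=np.argwhere(l==i)[:,::-1];P=cloud(s,uv,T);P=P[abs(P[:,2]-.18)<.006]
        print(q[i],c[i],len(P),P[:,2].mean(),cv2.minAreaRect(P[:,:2].astype(np.float32)))
E
```

```text
2.55 [[-0.3861, 0.9224, -0.0004, 0.4719], [0.9224, 0.3861, 0.0003, -0.2221], [0.0005, -0.0002, -1.0, 0.2451], [0.0, 0.0, 0.0, 1.0]] [0.27246732 0.07442094 0.3878036 ]
[247 170  23  25 462] [258.02813853 182.26406926] [ 0.4699935  -0.22126238  0.107     ] tool delta [ 0.0014808  -0.00138148  0.13812697]
[-0.00016747  0.00064579  0.13812577]
[ 449  115   46   90 2282] [471.33260298 171.31682734] 1112 0.17984360068008698 ((0.594960629940033, -0.12743937969207764), (0.014049527235329151, 0.04564054682850838), 22.143098831176758)
```

Request:
{"fn": "drive_tool", "kwargs": {"plan": [[0.0005,-0.0005,0.03,0,0,0,-1],[0,0,0.03,0,0,0,-1],[0,0,0.03,0,0,0,-1],[0,0,0.02,0,0,0,-1],[0,0,0.008,0,0,0,-1],[0,0,0,0,0,0,-1],[0,0,0,0,0,0,-1]]}}

```text
t: 3.3
tcp_pos: [0.4719, -0.2224, 0.128]
tool_rot: [0.554, 0.833, -0.0, 0.001]
force: [0.5, 0.2, 0.3]
finger_gap: 0.001
gripper_force: 0.0
```

Request:
{"fn": "drive_tool", "kwargs": {"plan": [[0,0,0.002,0,0,0,-1],[0,0,0.002,0,0,0,-1],[0,0,0.002,0,0,0,-1],[0,0,0,0,0,0,-1],[0,0,0,0,0,0,-1]]}}

```text
t: 3.8
tcp_pos: [0.4714, -0.222, 0.1214]
tool_rot: [0.554, 0.833, 0.0, 0.0]
force: [-0.4, 0.1, -0.3]
finger_gap: 0.006
gripper_force: 0.0
```

Request:
{"fn": "drive_tool", "kwargs": {"plan": [[0,0,0.002,0,0,0,-1],[0,0,0.002,0,0,0,-1],[0,0,0,0,0,0,-1],[0,0,0,0,0,0,-1]]}}

```text
t: 4.2
tcp_pos: [0.4715, -0.2221, 0.1175]
tool_rot: [0.554, 0.833, 0.0, 0.0]
force: [-0.5, 0.3, 3.2]
finger_gap: -0.001
gripper_force: 1.7
```

Request:
{"fn": "drive_tool", "kwargs": {"plan": [[0,0,0.002,0,0,0,-1],[0,0,0,0,0,0,-1],[0,0,0,0,0,0,-1]]}}

```text
t: 4.5
tcp_pos: [0.4715, -0.2221, 0.1154]
tool_rot: [0.554, 0.833, 0.0, 0.0]
force: [0.5, 0.8, 5.0]
finger_gap: 0.001
gripper_force: 2.3
```

Request:
{"fn": "drive_tool", "kwargs": {"plan": [[0,0,0.001,0,0,0,-1],[0,0,0,0,0,0,-1],[0,0,0,0,0,0,-1]]}}

```text
t: 4.8
tcp_pos: [0.4715, -0.2221, 0.115]
tool_rot: [0.554, 0.833, -0.0, 0.0]
force: [-0.9, 0.4, 8.8]
finger_gap: 0.0
gripper_force: 4.6
```

Request:
{"fn": "drive_tool", "kwargs": {"plan": [[0,0,0.0007,0,0,0,-1],[0,0,0,0,0,0,-1],[0,0,0,0,0,0,-1]]}}

```text
t: 5.1
tcp_pos: [0.4715, -0.2221, 0.1149]
tool_rot: [0.554, 0.833, -0.0, 0.0]
force: [-2.8, 0.8, 14.2]
finger_gap: 0.002
gripper_force: 6.9
```

Bottomed out: the force jumps with no more travel. Next I'll release it and move above the rack.

Request:
{"fn": "drive_tool", "kwargs": {"plan": [[0,0,-0.01,0,0,0,-1],[0,0,-0.04,0,0,0,-1],[0,0,-0.05,0,0,0,-1],[0,0,-0.05,0,0,0,0.5],[0.01,0.038,0,0,0,0,0.5],[0.01,0.038,0,0,0,0,0.5],[0.01,0.038,0,0,0,0,0.5],[0.009,0.037,0,0,0,0,0.5],[0,0,0,0,0,0,0.5],[0,0,0,0,0,0,0.5]]}}

```text
t: 6.1
tcp_pos: [0.5952, -0.1269, 0.2626]
tool_rot: [0.553, 0.833, -0.0, -0.001]
force: [-0.1, -0.4, -0.4]
finger_gap: 0.744
gripper_force: 0.0
```

```bash
cat > look.py <<'E'
from h import *
st=manip.sense();T=tpose(st);s=manip.snapshot("wrist")
print(st["t"],T.round(4).tolist(),st["force"],st["finger_gap"])
cv2.imwrite("pics/w1.png",s["image"][...,::-1])
h=cv2.cvtColor(s["image"],cv2.COLOR_RGB2HSV).astype(int)
g=(h[...,0]>45)&(h[...,0]<80)&(h[...,1]>120)&(h[...,2]>50)
yy,xx=np.mgrid[:384,:512];uv=np.c_[xx.ravel(),yy.ravel()];P=cloud(s,uv,T).reshape(384,512,3)
near=np.hypot(P[...,0]-.5965,P[...,1]+.1277)<.06
for nm,m,z in(("bar",(h[...,1]<70)&(h[...,2]>100)&near,.180),("racktop",g&(np.hypot(P[...,0]-.5965,P[...,1]+.1277)<.1),.128)):
    p=P[m]; p=p[abs(p[:,2]-z)<.005]
    if len(p): print(nm,len(p),p[:,2].mean(),cv2.minAreaRect(p[:,:2].astype(np.float32)))
s=manip.snapshot("top");h=cv2.cvtColor(s["image"],cv2.COLOR_RGB2HSV).astype(int)[240:266,345:372]
print("btn in top z",[cloud(s,[(358+a,252+b)])[0,2].round(4) for a in(-1,0,1) for b in(-1,1)])
E
python3 look.py
```

```text
6.1 [[-0.3887, 0.9214, -0.0022, 0.5952], [0.9214, 0.3887, 0.0003, -0.1269], [0.0011, -0.0019, -1.0, 0.2626], [0.0, 0.0, 0.0, 1.0]] [-0.13087057 -0.35569145 -0.44639168] 0.7441882294727372
bar 432 0.1800487078727247 ((0.594719648361206, -0.12874774634838104), (0.013092493638396263, 0.04230060055851936), 23.442092895507812)
racktop 6364 0.12819346631624745 ((0.5948476791381836, -0.1280456781387329), (0.070144884288311, 0.15957556664943695), 22.83998680114746)
btn in top z [np.float64(0.624), np.float64(0.625), np.float64(0.6249), np.float64(0.6256), np.float64(0.6273), np.float64(0.6258)]
```

View pics/w1.png

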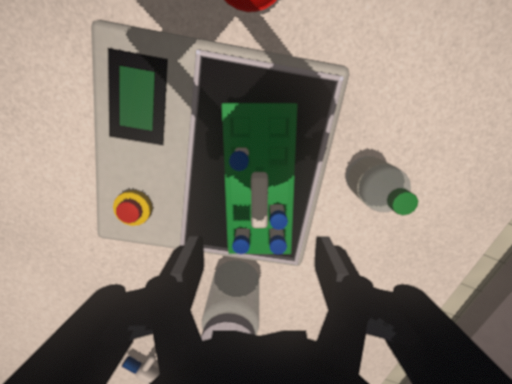

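The wrist view shows the bar at (260,200), midway between the open fingers, with no obstacles beside it. The rack centre fits to within about 1 mm. Descending.

Request:
{"fn": "drive_tool", "kwargs": {"newtons": 60, "plan": [[-0.001,0,0.02,0,0,0,0.5],[0,0,0.02,0,0,0,0.5],[0,0,0.02,0,0,0,0.5],[0,0,0.02,0,0,0,0.5],[0,0,0.012,0,0,0,0.5],[0,0,0.005,0,0,0,0.5],[0,0,0,0,0,0,0.5],[0,0,0,0,0,0,0.5]]}}

```text
t: 7.0
tcp_pos: [0.5963, -0.129, 0.1674]
tool_rot: [0.554, 0.833, 0.0, 0.001]
force: [-0.8, 0.6, -0.3]
finger_gap: 0.748
gripper_force: 0.0
```

Request:
{"fn": "drive_tool", "kwargs": {"plan": [[0,0,0,0,0,0,0.2],[0,0,0,0,0,0,0],[0,0,0,0,0,0,-0.3],[0,0,0,0,0,0,-0.5],[0,0,0,0,0,0,-0.6],[0,0,0,0,0,0,-0.7],[0,0,0,0,0,0,-0.8],[0,0,0,0,0,0,-1],[0,0,0,0,0,0,-1],[0,0,0,0,0,0,-1]]}}

```text
t: 8.0
tcp_pos: [0.5961, -0.1285, 0.1669]
tool_rot: [0.554, 0.833, 0.0, 0.0]
force: [0.2, 0.4, 2.4]
finger_gap: 0.15
gripper_force: 59.9
```

Request:
{"fn": "drive_tool", "kwargs": {"plan": [[0,0,-0.002,0,0,0,-1],[0,0,-0.004,0,0,0,-1],[0,0,-0.006,0,0,0,-1],[0,0,-0.006,0,0,0,-1],[0,0,-0.006,0,0,0,-1],[0,0,-0.006,0,0,0,-1],[0,0,-0.004,0,0,0,-1],[0,0,-0.002,0,0,0,-1],[0,0,0,0,0,0,-1],[0,0,0,0,0,0,-1]]}}

```text
t: 9.0
tcp_pos: [0.5957, -0.1284, 0.2024]
tool_rot: [0.554, 0.833, -0.0, -0.0]
force: [0.2, 0.2, -3.9]
finger_gap: 0.154
gripper_force: 59.0
```

```bash
cat > chk.py <<'E'
from h import *
import sys
st=manip.sense();print(st["t"],st["tcp_pos"],st["force"],st["ft_torque"],st["finger_gap"],st["gripper_force"])
T=tpose(st);s=manip.snapshot("wrist");sc=manip.snapshot("scene")
cv2.imwrite(sys.argv[1],np.vstack([s["image"][60:300,100:420],cv2.resize(sc["image"][80:230,110:310],(320,240))])[...,::-1])
h=cv2.cvtColor(s["image"],cv2.COLOR_RGB2HSV).astype(int)
g=(h[...,0]>45)&(h[...,0]<80)&(h[...,1]>120)&(h[...,2]>50)
yy,xx=np.mgrid[:384,:512];P=cloud(s,np.c_[xx.ravel(),yy.ravel()],T).reshape(384,512,3)
z0=T[2,3]-.039
p=P[g&(abs(P[...,2]-z0)<.008)&(np.hypot(P[...,0]-.596,P[...,1]+.128)<.1)]
p=p[abs(p[:,2]-np.median(p[:,2]))<.006]
q=p-p.mean(0);c=np.linalg.lstsq(np.c_[q[:,:2],np.ones(len(q))],q[:,2],rcond=None)[0]
print(len(p),"top z",p[:,2].mean(),"underside above mat",p[:,2].mean()-.128,"slopes deg",np.degrees(c[:2]),cv2.minAreaRect(p[:,:2].astype(np.float32)))
E
python3 chk.py pics/l1.png
```

```text
9.0 [ 0.59571821 -0.12844225  0.20243409] [ 0.19043711  0.17569232 -3.94303586] [0.014453   0.01509584 0.04630543] 0.15403362546136742 58.992725014686584
11255 top z 0.16371264883531655 underside above mat 0.03571264883531655 slopes deg [-0.08407842 -0.01905337] ((0.5945221781730652, -0.1275765597820282), (0.07029318809509277, 0.15910448133945465), 22.787050247192383)
```

View pics/l1.png

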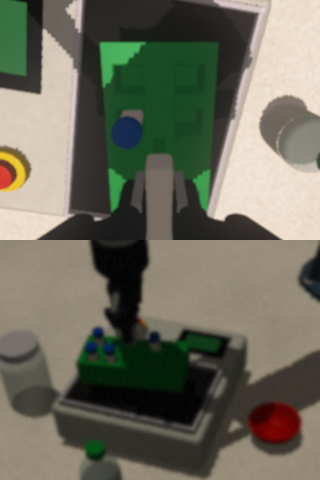

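The rack is level (under 0.1° tilt) and 36 mm up. The bar is held in the pads, and all four caps are visible in the scene crop. I'll raise it another 85 mm and hold.

Request:
{"fn": "drive_tool", "kwargs": {"plan": [[0,0,-0.003,0,0,0,-1],[0,0,-0.007,0,0,0,-1],[0,0,-0.011,0,0,0,-1],[0,0,-0.014,0,0,0,-1],[0,0,-0.015,0,0,0,-1],[0,0,-0.014,0,0,0,-1],[0,0,-0.011,0,0,0,-1],[0,0,-0.007,0,0,0,-1],[0,0,-0.003,0,0,0,-1],[0,0,0,0,0,0,-1]]}}

```text
t: 10.1
tcp_pos: [0.5959, -0.1285, 0.2879]
tool_rot: [0.554, 0.833, 0.0, 0.0]
force: [0.4, 0.1, -3.7]
finger_gap: 0.154
gripper_force: 59.0
```

Request:
{"fn": "drive_tool", "kwargs": {"plan": [[0,0,0,0,0,0,-1],[0,0,0,0,0,0,-1],[0,0,0,0,0,0,-1],[0,0,0,0,0,0,-1],[0,0,0,0,0,0,-1],[0,0,0,0,0,0,-1],[0,0,0,0,0,0,-1],[0,0,0,0,0,0,-1],[0,0,0,0,0,0,-1],[0,0,0,0,0,0,-1]]}}

```text
t: 11.1
tcp_pos: [0.5959, -0.1285, 0.2876]
tool_rot: [0.554, 0.833, 0.0, 0.0]
force: [0.2, 0.1, -3.9]
finger_gap: 0.15
gripper_force: 59.0
```

Request:
{"fn": "drive_tool", "kwargs": {"plan": [[0,0,0,0,0,0,-1],[0,0,0,0,0,0,-1],[0,0,0,0,0,0,-1],[0,0,0,0,0,0,-1],[0,0,0,0,0,0,-1],[0,0,0,0,0,0,-1],[0,0,0,0,0,0,-1],[0,0,0,0,0,0,-1],[0,0,0,0,0,0,-1],[0,0,0,0,0,0,-1]]}}

```text
t: 12.1
tcp_pos: [0.5959, -0.1285, 0.2876]
tool_rot: [0.554, 0.833, -0.0, -0.0]
force: [0.1, -0.0, -3.1]
finger_gap: 0.153
gripper_force: 59.0
```

Request:
{"fn": "drive_tool", "kwargs": {"plan": [[0,0,0,0,0,0,-1],[0,0,0,0,0,0,-1],[0,0,0,0,0,0,-1],[0,0,0,0,0,0,-1],[0,0,0,0,0,0,-1]]}}

```text
t: 12.6
tcp_pos: [0.5959, -0.1285, 0.2876]
tool_rot: [0.554, 0.833, -0.0, -0.0]
force: [-1.1, 0.0, -3.1]
finger_gap: 0.15
gripper_force: 59.0
```

```bash
python3 chk.py pics/l2.png
```

```text
12.6 [ 0.5958925  -0.12853922  0.28761143] [-1.07034286  0.02293894 -3.12583318] [0.03415136 0.00492086 0.01046198] 0.1497432364576455 59.01692569255829
9179 top z 0.24889492646519024 underside above mat 0.12089492646519023 slopes deg [-0.00760197 -0.01199028] ((0.5944487452507019, -0.12752807140350342), (0.06849008798599243, 0.1597549021244049), 23.840957641601562)
```

View pics/l2.png

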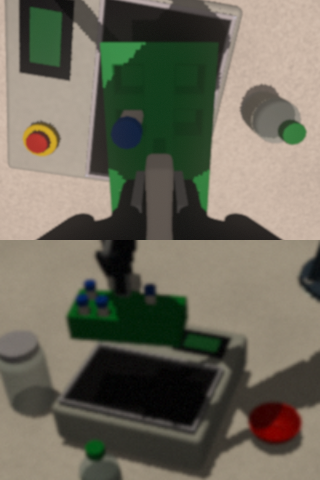

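The picture shows the rack level and clear of the tray with four blue caps in it, and the jar, bottle and dish where they were. It is 121 mm above the mat and has been steady for over 2 s.

```bash
python3 -c "
from station import manip
print(manip.sign_off())"
```

```text
the job is handed in; nothing more can be done
None
```

I pressed the stop button fully down and let it go, then lifted the rack level to 12 cm above the platform with all four tubes in it; it was held steady over 2 s, is still gripped, and the job is handed in, though I judged the button's return only from the pictures.

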